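# Fetch the small lamp driver from behind the power supplies

## Task

The small white driver at the back of the black rack belongs in the lamp on the bench. Lift all three bigger units standing in front of it out onto the grey mat, then set the driver in the driver seat of the lamp, and afterwards stand the three units back in the rack just where each of them stood. Keep all four upright the whole time, and leave the solder spool and the flux bottle on the mat where they are.

Things in the scene. Friction and masses are not known exactly. Their poses are not given: they have to be found in the camera images.
- psu_large_mid (a point): The tallest caged power supply: perforated bare-metal box 32 (x) x 165 (y) x 114 (z) mm, about 0.6 kg, standing on a long edge, black screw-terminal strip at its -y end. The point is its centre, 57 mm above its underside; x is its thickness, y its length, z up. Grip it across the 32 mm thickness, at the top, half-way along.
- psu_medium_mid (a point): The medium caged power supply: same make, 30 (x) x 130 (y) x 88 (z) mm, about 0.36 kg, standing on a long edge. The point is its centre, 44 mm above its underside; axes as for the tallest.
- psu_finned_mid (a point): The finned driver: grey ribbed metal bar with black end plates (a short round stub on each), 34 (x) x 150 (y) x 62 (z) mm, about 0.42 kg, standing on edge. The point is its centre, 31 mm above its underside; axes as for the tallest.
- driver_mid (a point): The small white plastic driver that is wanted: body 30 (x) x 108 (y) x 34 (z) mm, with a flat screw ear 4 mm thick at the foot of each end (132 mm long over the ears), about 0.12 kg, standing on its foot. The point is its centre, 17 mm above its underside; x thickness, y length, z up.
- rack: Fixed black tray 214 (x) x 200 (y) mm, floor 3 mm, rim 14 mm high. Origin: centre of its underside; +x away from the robot. Four units stand across it (lengths along y) at x about -66, -22, 22, 66 mm, the small driver always rearmost, others in any order. Gaps (7 to 18 mm) are too tight for fingers: grip a unit by the top part that stands above its neighbours, never beside a taller one.
- mat: Fixed grey bench mat 320 (x) x 230 (y) mm, 3 mm thick; the side area. Origin: centre of its underside on the bench; axes along its edges. It lies to the left or the right of the rack. The solder spool and the flux bottle stand side by side along its +x edge; the rest is free.
- lamp: Fixed open white gear tray of a linear LED lamp, 400 (x) x 130 (y) mm, floor 3 mm, lips 12 mm, on the other side of the rack from the mat. Origin: centre of its underside. Driver seat: floor area 154 (x) x 54 (y) mm centred on the origin inside steel ribs 5 mm high; the driver's length lies along x, either way round. A terminal block, top 17 mm above the bench, starts at x = 109 mm.
- spool_mid (a point): Bystander: solder spool with white flanges, 55 mm diameter, 46 mm high, standing on the mat near its +x edge. The point is its centre, half-way up.
- flux_mid (a point): Bystander: amber flux bottle with black cap, 42 mm diameter, 82 mm high, standing on the mat near its +x edge. The point is its centre, half-way up.
There are look-alikes about, which are no part of the job. What is shaped like the part that bears psu_finned_mid but green is not meant.

How it is judged:
On the way, in this order (a step that is already met when the one before it is completed fails the run):
1. all three bigger units stand on the grey mat, the small driver still in its place in the rack (x of psu_large_mid in the frame of mat between -0.16 and 0.16 m and y of psu_large_mid in the frame of mat between -0.115 and 0.115 m and height (world z) of psu_large_mid below 0.068 m and angle between each of psu_large_mid, psu_medium_mid, psu_finned_mid's own z axis and vertical below 0.15 rad and x of psu_medium_mid in the frame of mat between -0.16 and 0.16 m and y of psu_medium_mid in the frame of mat between -0.115 and 0.115 m and height (world z) of psu_medium_mid below 0.055 m and x of psu_finned_mid in the frame of mat between -0.16 and 0.16 m and y of psu_finned_mid in the frame of mat between -0.115 and 0.115 m and height (world z) of psu_finned_mid below 0.042 m and distance of driver_mid from where it was at the start of the episode below 0.03 m), for 0.2 s.
2. the small driver stands in the driver seat of the lamp (x of driver_mid in the frame of lamp between -0.014 and 0.014 m and y of driver_mid in the frame of lamp between -0.014 and 0.014 m and z of driver_mid in the frame of lamp below 0.0235 m and angle between driver_mid's own z axis and vertical below 0.08 rad and angle between the y axis of driver_mid and the x axis of lamp, either way round below 0.2 rad), for 0.2 s.
At the end, for the whole second after the job is handed in: The driver stands upright on the floor of the lamp's seat (within 14 mm each way, 0.2 rad of the lamp's length); each of the three units stands upright in the rack within 12 mm of where it began, within 0.17 rad of the rack's y; all released, at rest (all of step 2 and distance of each of psu_large_mid, psu_medium_mid, psu_finned_mid from where it was at the start of the episode below 0.012 m and angle between each of psu_large_mid, psu_medium_mid, psu_finned_mid's own z axis and vertical below 0.1 rad and angle between the y axis of each of psu_large_mid, psu_medium_mid, psu_finned_mid and the y axis of rack, either way round below 0.17 rad); the robot touches nothing.
It fails at once if one of the four units is tipped over (angle between any of psu_large_mid, psu_medium_mid, psu_finned_mid, driver_mid's own z axis and vertical above 0.6 rad).
It fails at once if the solder spool or the flux bottle is shifted by more than 20 mm (distance of any of spool_mid, flux_mid from where it was at the start of the episode above 0.02 m).
It also fails if it takes over 138 s, if anything falls off the work surface, if the arm or the gripper's body presses on something with over 40 N, if the wrist force passes 120 N, or if a joint passes its speed limit or range.

## Robot

A 7-joint arm with a two-finger parallel gripper is mounted at the origin on the work surface. World frame = base frame: x ahead of the robot, y to its left, z up, the work surface at z = 0. Lengths are in m, angles in rad, forces in N, time in s.
With the tool pointing down it reaches from about 0.4 to 0.85 m from the base axis. Payload 4.5 kg.
Tool frame: the origin (TCP) lies midway between the tips of the shut fingers; the grasp point (between the pads) lies r.grip_point_offset behind it (r.grip_point_offset is the distance from the TCP to the grasp point, in m); z points along the fingers, y is the line along which they close (so a half turn about z gives the same grasp; the last joint's range is limited). The gripper opens to 85 mm and grips with 20 to 120 N. Pads are 22 mm wide; open, the fingers measure 114 mm over their backs; the gripper's body (76 mm by 85 mm) begins 54 mm behind the grasp point. The pads swing forward as they close: fully open they stand 13 mm farther back than shut.
Start: joints at [-1.09, 0.689, -0.195, 1.565, 0.157, 0.902, -0.215], TCP at [0.27, 0.564, 0.231] pointing down, gripper open.
Joint ranges: [-3.01, 3.01], [-0.46, 2.08], [-1.47, 1.51], [0.13, 2.56], [-1, 4.14], [0.04, 2.09], [-2.66, 2.66]. Speed limits (rad/s): [2.57, 2.57, 3.14, 3.14, 3.14, 3.14, 3.14].

## Interface

Orientations are given as [roll, pitch, yaw] about the fixed x, y, z axes, in that order (R = Rz(yaw) Ry(pitch) Rx(roll)).
In Python, from bench import r, optics gives the robot as it stands. The module is installed in compiled form; this text tells all that it offers.
- The arm moves only by the tool play_rows, never from a script. Its argument "moves" is one flat list of numbers, 7 for each row, row after row: the finger opening in mm, from 0 to 85.4, then the shift along the tool's x, y, z in mm, then the turn, a rotation vector about the tool's x, y, z in degrees. A call has 1 to 10 rows; each row is the pose to reach, as a shift and turn from the pose commanded when the call began, along the tool's axes at that moment; what a row does not reach only later rows make up. A row lasts 1/8 s, in which the tool goes at most 62.5 mm and 10.7 degrees, less where a joint would pass 70% of its speed; a pose out of reach is approached as far as the arm can. A call with a gripper value outside its range is refused whole. The fingers move at their own pace and stop on an object; "newtons" is the grip in N (left out, the last holds). Time passes only in rows, so rows that repeat a pose let the fingers close. It gives the time, the measured TCP pose, the force, the opening and the grip force at its end, in the units of the state.
- r.observe(): the state, without advancing time (a new reading comes with each control period).
- optics.read_camera(name): name is "scene" or "top" or "wrist"; returns the picture (480x640x3 uint8, red, green, blue); there is no depth.
- optics.calibration(name): a dict with "fov_y" (degrees; the focal length in pixels is half the picture's height over the tangent of half this angle, whatever the lens; pixels are square), "cx", "cy" (the principal point, pixels), "R" (3x3) and "t" (3): a world point X has camera coordinates R X + t. Camera axes: x right, y down, z forward; pixel columns grow to the right and rows downward; lengths in m; the calibration is good to about 2 mm. A picture is of the moment at which its call begins: read the wrist's pose just before it. calibration takes no time and is no camera call; for the wrist camera it gives the pose at the moment of the call.
- r.close_job(): hands the job in; it is judged then, once.
The state is a dict: "clock": time; "joint_pos": joint angles; "dq": joint speeds; "joint_torque": joint torques, N m; "position": TCP position; "tcp_rot": TCP orientation; "force": force on the tool from outside, world axes, zero at the start; "torque": the same for the moment, N m; "grip_width": finger opening in m; "grasp_force": force on a finger pad.
Only numpy, scipy, OpenCV 4.12 (cv2) and the standard library are available. Lean on these libraries where they do the work, as an engineer would, in place of code of your own. Each camera call takes 0.05 s, during which the arm holds its last target. There are 200 camera calls.

## Working session

There is one attempt and no reset: what is moved stays moved. The work goes in short steps, Python scripts to look and compute and a tool call to move; the robot and the scene stay as the last step left them, time stands still between calls to the robot, and variables do not carry over. Pictures are saved under pics/ and viewed, at most 14 in all, crops included, and the job is handed in when it is done.

Besides the shell and the picture viewer there is one more tool, called after "Emit:" as a command line: name --argument value ..., lists and objects as JSON in quotes. play_rows: Moves the arm, as the interface text tells. Its arguments: {"type":"object","properties":{"moves":{"type":"array"},"newtons":{"type":"number"}},"required":["moves"]}

```bash
mkdir -p pics; python3 - <<'E'
from bench import r, optics
import cv2
s=r.observe(); print({k:s[k] for k in('clock','position','tcp_rot','grip_width','force')}, r.grip_point_offset)
for n in('scene','top'):
    cv2.imwrite(f'pics/{n}0.png',optics.read_camera(n)[:,:,::-1]); print(n,optics.calibration(n))
E
```

```text
{'clock': 0.0, 'position': array([0.26983557, 0.56302916, 0.23046934]), 'tcp_rot': array([-3.13974127e+00,  1.58380072e-04,  2.69487107e+00]), 'grip_width': 0.08538044939261796, 'force': array([ 0.33826723, -0.51207837, -0.18253021])} 0.0187
scene {'fov_y': 43.13284401487644, 'cx': 314.5447264994199, 'cy': 237.71168481907617, 'R': array([[ 0.84929701,  0.52775341,  0.01307406],
       [ 0.37333814, -0.58292319, -0.72167804],
       [-0.37324687,  0.61780004, -0.6921054 ]]), 't': array([-0.3779312 , -0.10273275,  1.66714176])}
top {'fov_y': 53.04726525172531, 'cx': 321.5869224338095, 'cy': 243.45868298152647, 'R': array([[-0.00517158, -0.99985449,  0.01625584],
       [-0.98488516,  0.00227834, -0.17319361],
       [ 0.17313138, -0.01690582, -0.98475363]]), 't': array([0.02127164, 0.44661681, 1.30732804])}
```

View pics/top0.png

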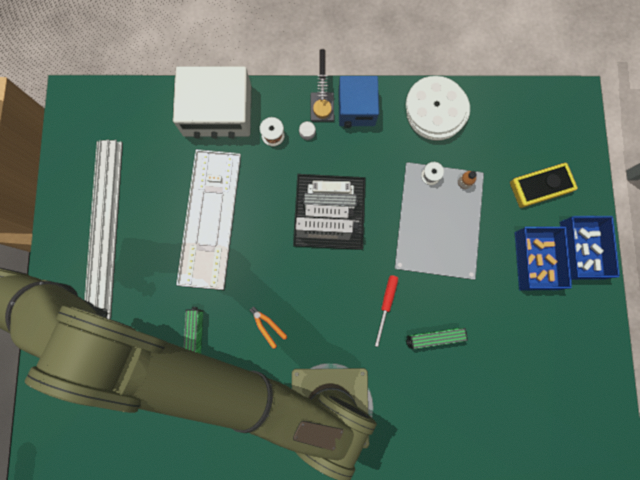

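View pics/scene0.png

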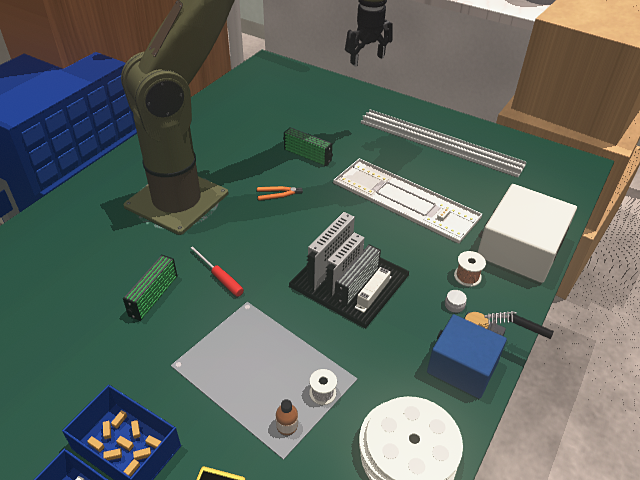

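Candidates in top view: grey finned bar in the rack (330,200), with green look-alikes at (194,330) and (437,338), which are excluded. White driver at the back of the rack (331,187), with the lamp's white terminal block (215,180) and the LED profile (105,225) as possible confusions. From front to back the rack holds large (325,226), medium (327,211), finned (330,200) and driver (331,187). Mat is at (440,220), lamp at (210,218). Close crop next.

```bash
cat > h.py <<'E'
import numpy as np, cv2
from bench import r, optics
def K(c,h=480):
    f=h/2/np.tan(np.radians(c['fov_y'])/2); return f,c['cx'],c['cy']
def pix2w(name,uv,z,c=None):
    c=c or optics.calibration(name); f,cx,cy=K(c); R=np.array(c['R']);t=np.array(c['t'])
    o=-R.T@t; d=R.T@np.array([(uv[0]-cx)/f,(uv[1]-cy)/f,1.]); return o+d*(z-o[2])/d[2]
def w2pix(name,X,c=None):
    c=c or optics.calibration(name); f,cx,cy=K(c); p=np.array(c['R'])@np.array(X)+c['t']; return np.array([cx+f*p[0]/p[2],cy+f*p[1]/p[2]])
E
python3 - <<'E'
from h import *
im=cv2.imread('pics/top0.png')
a=cv2.resize(im[165:260,285:375],None,fx=6,fy=6,interpolation=cv2.INTER_CUBIC)
cv2.imwrite('pics/rack0.png',a)
a=cv2.resize(im[140:300,170:490],None,fx=2.5,fy=2.5,interpolation=cv2.INTER_CUBIC)
cv2.imwrite('pics/all0.png',a)
E
```

```text
(no output)
```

View pics/rack0.png

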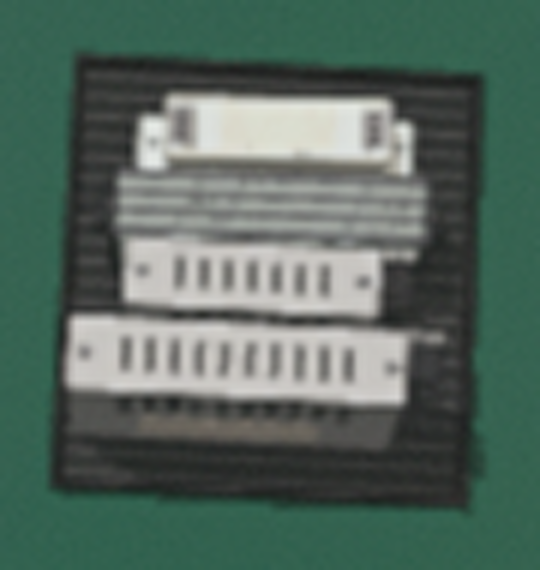

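View pics/all0.png

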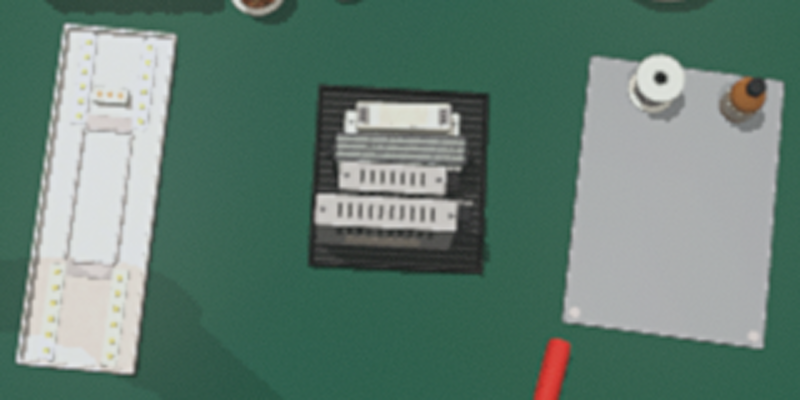

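Crops: the rack order is confirmed. White driver (331,186) is rearmost, then grey finned (330,200), medium (327,211), large (324,225). The lamp seat is centred near (210,218), and the lamp's terminal block is at its far end (+x). Spool and bottle stand on the mat's far edge.

```bash
python3 - <<'E'
from h import *
def q(name,pts,s,off,z):
    W=np.array([pix2w('top',(np.array(p)+.5)/s-.5+off,z)[:2] for p in pts]); c=W.mean(0)
    e=[np.linalg.norm(W[(i+1)%4]-W[i]) for i in range(4)] if len(W)==4 else 0
    # yaw: direction BL->TL average (x axis)
    if len(W)==4:
        ax=(W[0]+W[1]-W[2]-W[3]); ay=(W[0]+W[3]-W[1]-W[2]); print(name,c.round(4),'edges',np.round(e,3),'yaw x',np.degrees(np.arctan2(ax[1],ax[0])).round(2),'yaw y',(np.degrees(np.arctan2(ay[1],ay[0]))-90).round(2))
    else: print(name,c.round(4))
o=np.array([285,165]); a=np.array([170,140])
q('rack',[(78,55),(482,76),(467,508),(52,490)],6,o,.014)
q('large',[(68,315),(410,335),(403,405),(65,387)],6,o,.117)
q('med',[(127,238),(383,250),(377,317),(125,303)],6,o,.091)
q('fin',[(118,178),(428,186),(420,246),(115,235)],6,o,.065)
q('drv',[(167,93),(393,98),(388,160),(167,157)],6,o,.037)
q('lamp',[(65,25),(176,34),(134,374),(17,361)],2.5,a,.012)
q('seat',[(82,128),(133,130),(120,266),(68,262)],2.5,a,.005)
q('mat',[(590,57),(784,82),(763,348),(563,322)],2.5,a,.003)
q('spool',[(660,79)],2.5,a,.049)
q('flux',[(757,86)],2.5,a,.085)
E
```

```text
rack [ 0.5457 -0.0044] edges [0.197 0.214 0.197 0.215] yaw x -3.09 yaw y -2.87
large [0.4836 0.0142] edges [0.152 0.032 0.149 0.033] yaw x -4.28 yaw y -3.37
med [0.5279 0.0059] edges [0.117 0.031 0.114 0.03 ] yaw x -3.79 yaw y -3.08
fin [ 0.5657 -0.0031] edges [0.144 0.029 0.142 0.027] yaw x -5.68 yaw y -1.87
drv [ 0.6148 -0.0084] edges [0.108 0.031 0.105 0.032] yaw x -2.68 yaw y -1.08
lamp [0.5281 0.3418] edges [0.131 0.402 0.132 0.398] yaw x -5.38 yaw y -5.69
seat [0.5279 0.3407] edges [0.059 0.161 0.06  0.159] yaw x -3.57 yaw y -3.48
mat [ 0.5229 -0.3256] edges [0.232 0.32  0.23  0.32 ] yaw x -7.78 yaw y -7.65
spool [ 0.654  -0.3025]
flux [ 0.6339 -0.4013]
```

```bash
cat > go.py <<'E'
import sys, numpy as np
from scipy.spatial.transform import Rotation as Ro
from bench import r
def go(*wps):
    s=r.observe(); p=np.array(s['position']); R=Ro.from_euler('xyz',s['tcp_rot'])
    print('t',round(s['clock'],2),'p',p.round(4),'rpy',np.degrees(s['tcp_rot']).round(1),'F',np.round(s['force'],1),'w',round(s['grip_width'],4),'g',round(float(s['grasp_force']),1),'q7',round(s['joint_pos'][6],2))
    for x,y,z,yaw in wps:
        T=Ro.from_euler('xyz',[180,0,yaw],degrees=True)
        print((x,y,z,yaw),'->',(R.inv().apply(np.array([x,y,z])-p)*1000).round(1),(R.inv()*T).as_rotvec(degrees=True).round(1))
if __name__=='__main__':
    a=[float(v) for v in sys.argv[1:]]; go(*[a[i:i+4] for i in range(0,len(a),4)])
E
python3 go.py .484 .008 .22 87 .484 .008 .095 87
```

```text
t 0.1 p [0.2698 0.5631 0.2306] rpy [-179.9    0.   154.4] F [ 0.4 -0.2 -0.9] w 0.0852 g 0.0 q7 -0.22
(0.484, 0.008, 0.22, 87.0) -> [-433.  -408.1   11.3] [-0.1  0.1 67.4]
(0.484, 0.008, 0.095, 87.0) -> [-433.  -407.9  136.3] [-0.1  0.1 67.4]
```

Emit:
play_rows --moves '[60,-40,-40,0,0,0,7,60,-87,-82,5,0,0,14,60,-135,-127,5,0,0,21,60,-180,-170,8,0,0,28,60,-225,-212,8,0,0,35,60,-270,-254,10,0,0,42,60,-315,-297,11,0,0,50,60,-360,-339,11,0,0,58,60,-400,-377,11,0,0,64,60,-433,-408,11,0,0,67.4]' --newtons 40

```text
clock: 1.35
position: [0.4846, 0.0061, 0.2201]
tcp_rot: [-3.141, 0.0, 1.514]
force: [0.2, 1.0, -0.4]
grip_width: 0.06
grasp_force: 0.0
```

Emit:
play_rows --moves '[60,0,0,0,0,0,0,60,0,0,0,0,0,0,60,0,0,0,0,0,0]'

```text
clock: 1.72
position: [0.4838, 0.0102, 0.2201]
tcp_rot: [-3.141, -0.001, 1.521]
force: [0.8, 0.5, -0.7]
grip_width: 0.0597
grasp_force: 0.0
```

```bash
python3 - <<'E'
from h import *
from go import go
c=optics.calibration('wrist'); im=optics.read_camera('wrist')[:,:,::-1]
cv2.imwrite('pics/w1.png',im)
import pickle; pickle.dump(c,open('w1.pkl','wb'))
t=optics.read_camera('top')[:,:,::-1]; cv2.imwrite('pics/t1.png',t)
cv2.imwrite('pics/lamp1.png',cv2.resize(t[145:295,165:255],None,fx=4,fy=4,interpolation=cv2.INTER_CUBIC))
go((.484,.008,.095,87))
E
```

```text
t 1.82 p [0.4839 0.01   0.2203] rpy [-180.    -0.    87.2] F [-0.4  0.2  0.1] w 0.0596 g 0.0 q7 -0.11
(0.484, 0.008, 0.095, 87) -> [ -2.1   0.2 125.2] [-0.  -0.   0.2]
```

View pics/w1.png

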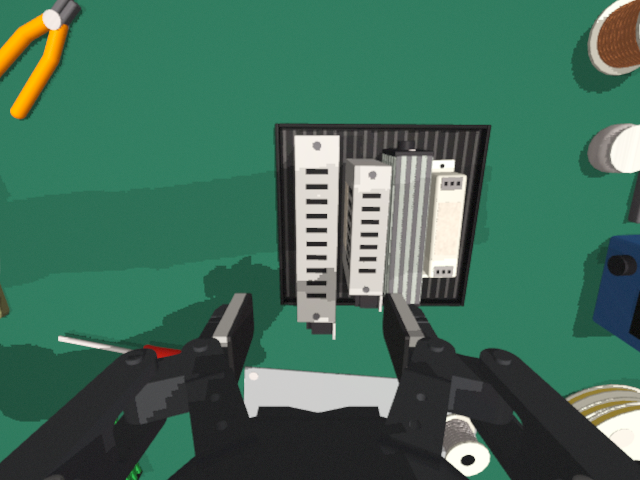

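View pics/lamp1.png

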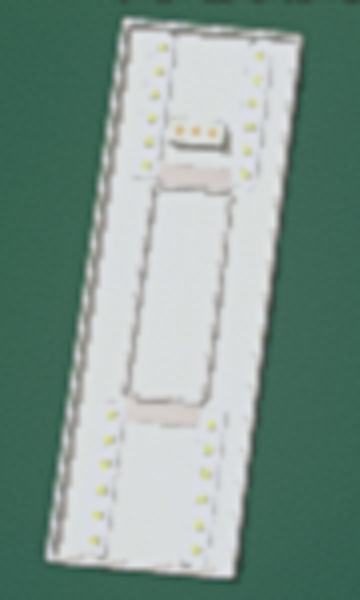

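Wrist view: large top spans (295,136)–(335,320), medium (358,163)–(382,295), finned (390–430,153–302), driver (437,173)–(456,275). Lamp crop: tray corners (122,18), (302,38), (235,578), (46,560), seat ribs (160,190), (232,190), (207,402), (128,400).

```bash
python3 - <<'E'
from h import *
import pickle; c=pickle.load(open('w1.pkl','rb'))
def w(n,pts,z): 
    W=np.array([pix2w('wrist',p,z,c)[:2] for p in pts]);e=[np.linalg.norm(W[(i+1)%4]-W[i]).round(3) for i in range(4)]
    a=W[0]+W[1]-W[2]-W[3]; print(n,W.mean(0).round(4),e,'yaw of long',(np.degrees(np.arctan2(a[1],a[0]))).round(1))
w('large',[(295,136),(338,136),(335,320),(297,322)],.117)
w('med',[(358,163),(389,164),(382,293),(354,296)],.091)
w('drv',[(437,173),(466,174),(456,275),(423,277)],.037)
w('rack',[(276,125),(489,126),(464,305),(282,305)],.014)
c=None
def t(n,pts,z):
    W=np.array([pix2w('top',(np.array(p)+.5)/4-.5+np.array([165,145]),z)[:2] for p in pts]);e=[np.linalg.norm(W[(i+1)%4]-W[i]).round(3) for i in range(4)]
    a=W[0]+W[1]-W[2]-W[3]; print(n,W.mean(0).round(4),e,'yaw of long',(np.degrees(np.arctan2(a[1],a[0]))).round(1))
t('lamp',[(122,18),(302,38),(235,578),(46,560)],.012)
t('seat',[(160,190),(232,190),(207,402),(128,400)],.005)
E
```

```text
large [0.4823 0.0137] [np.float64(0.03), np.float64(0.146), np.float64(0.032), np.float64(0.148)] yaw of long 86.9
med [0.5279 0.0067] [np.float64(0.025), np.float64(0.113), np.float64(0.025), np.float64(0.117)] yaw of long 87.6
drv [ 0.6113 -0.0068] [np.float64(0.028), np.float64(0.105), np.float64(0.035), np.float64(0.108)] yaw of long 87.2
rack [ 0.5468 -0.0047] [np.float64(0.21), np.float64(0.197), np.float64(0.212), np.float64(0.198)] yaw of long 87.3
lamp [0.5277 0.3424] [np.float64(0.133), np.float64(0.398), np.float64(0.133), np.float64(0.401)] yaw of long -5.3
seat [0.5273 0.3405] [np.float64(0.052), np.float64(0.157), np.float64(0.056), np.float64(0.156)] yaw of long -5.5
```

Emit:
play_rows --moves '[60,-1,0,30,0,0,0,60,-2,0,60,0,0,0,60,-2,0,85,0,0,0,60,-2,0,100,0,0,0,60,-2,0,115,0,0,0,60,-2,0,124,0,0,0,60,-2,0,124,0,0,0]'

```text
clock: 2.7
position: [0.4838, 0.0071, 0.0959]
tcp_rot: [-3.141, -0.0, 1.519]
force: [0.1, -0.6, 0.2]
grip_width: 0.06
grasp_force: 0.0
```

Emit:
play_rows --moves '[10,0,0,0,0,0,0,10,0,0,0,0,0,0,10,0,0,0,0,0,0,10,0,0,0,0,0,0,10,0,0,0,0,0,0]' --newtons 80

```text
clock: 3.32
position: [0.484, 0.0068, 0.0971]
tcp_rot: [3.141, -0.0, 1.518]
force: [-0.9, 1.1, 6.1]
grip_width: 0.0304
grasp_force: 79.6
```

```bash
python3 go.py .484 .008 .155 87 .40 -.31 .155 87 .40 -.31 .096 87
```

```text
t 3.33 p [0.484  0.0068 0.0971] rpy [180.  -0.  87.] F [-0.9  1.1  6.1] w 0.0304 g 79.6 q7 -0.1
(0.484, 0.008, 0.155, 87.0) -> [  1.3  -0.  -57.9] [ 0. -0. -0.]
(0.4, -0.31, 0.155, 87.0) -> [-320.7  -67.3  -58. ] [ 0. -0. -0.]
(0.4, -0.31, 0.096, 87.0) -> [-320.7  -67.3    1. ] [ 0. -0. -0.]
```

Emit:
play_rows --moves '[10,0,0,-5,0,0,0,10,0,0,-18,0,0,0,10,0,0,-35,0,0,0,10,0,0,-50,0,0,0,10,0,0,-60,0,0,0,10,0,0,-60,0,0,0]'

```text
clock: 4.08
position: [0.4846, 0.0067, 0.1571]
tcp_rot: [3.14, -0.0, 1.518]
force: [-0.0, -0.3, -6.2]
grip_width: 0.0305
grasp_force: 80.1
```

Emit:
play_rows --moves '[10,-18,-4,0,0,0,0,10,-54,-11,0,0,0,0,10,-96,-20,0,0,0,0,10,-140,-29,0,0,0,0,10,-184,-39,0,0,0,0,10,-228,-48,0,0,0,0,10,-266,-56,0,0,0,0,10,-296,-62,0,0,0,0,10,-314,-66,0,0,0,0,10,-321,-67,0,0,0,0]'

```text
clock: 5.32
position: [0.3993, -0.3115, 0.1557]
tcp_rot: [-3.14, -0.0, 1.516]
force: [0.6, 0.9, -5.9]
grip_width: 0.0302
grasp_force: 80.0
```

```bash
python3 go.py .40 -.31 .105 87 .40 -.31 .097 87; python3 - <<'E'
from h import *
t=optics.read_camera('scene')[:,:,::-1]; cv2.imwrite('pics/s2.png',t)
E
```

```text
t 5.33 p [ 0.3993 -0.3115  0.1557] rpy [-179.9   -0.    86.9] F [ 0.6  0.9 -5.9] w 0.0302 g 80.0 q7 0.44
(0.4, -0.31, 0.105, 87.0) -> [ 1.5  0.7 50.7] [-0.1 -0.  -0.1]
(0.4, -0.31, 0.097, 87.0) -> [ 1.5  0.7 58.7] [-0.1 -0.  -0.1]
```

View pics/s2.png

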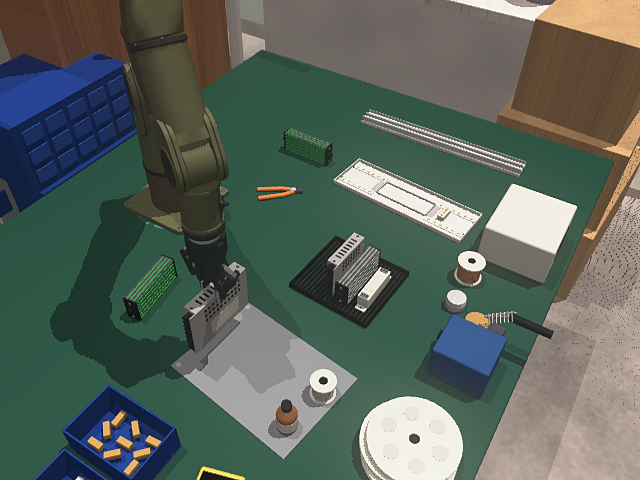

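The large unit is held upright and level over the mat (215,310), and the others still stand in the rack (345–375,265). I'll lower it.

Emit:
play_rows --moves '[10,1,1,15,0,0,0,10,1,1,30,0,0,0,10,1,1,42,0,0,0,10,1,1,50,0,0,0,10,1,1,55,0,0,0,10,1,1,58,0,0,0,10,1,1,59,0,0,0,10,1,1,59,0,0,0]'

```text
clock: 6.38
position: [0.4016, -0.3096, 0.0974]
tcp_rot: [3.141, 0.0, 1.518]
force: [0.7, -0.8, -6.1]
grip_width: 0.0299
grasp_force: 79.9
```

Emit:
play_rows --moves '[10,0,0,1,0,0,0,10,0,0,1.5,0,0,0,10,0,0,1.5,0,0,0]'

```text
clock: 6.75
position: [0.4016, -0.3097, 0.0971]
tcp_rot: [3.141, 0.001, 1.518]
force: [-1.5, 1.1, 7.3]
grip_width: 0.0306
grasp_force: 81.8
```

Emit:
play_rows --moves '[36,0,0,-0.5,0,0,0,46,0,0,-0.5,0,0,0,56,0,0,-0.5,0,0,0,60,0,0,-0.5,0,0,0,60,0,0,-10,0,0,0,60,0,0,-40,0,0,0,60,0,0,-80,0,0,0,60,0,0,-100,0,0,0,60,0,0,-100,0,0,0]'

```text
clock: 7.88
position: [0.4024, -0.3101, 0.1976]
tcp_rot: [3.138, 0.002, 1.518]
force: [-0.4, 1.1, -0.9]
grip_width: 0.06
grasp_force: 0.0
```

```bash
python3 go.py .528 0 .18 87 .528 0 .070 87
```

```text
t 7.88 p [ 0.4024 -0.3101  0.1976] rpy [1.798e+02 1.000e-01 8.700e+01] F [-0.4  1.1 -0.9] w 0.06 g 0.0 q7 0.44
(0.528, 0.0, 0.18, 87.0) -> [316.3 109.   17.3] [ 0.2  0.1 -0. ]
(0.528, 0.0, 0.07, 87.0) -> [316.6 108.6 127.3] [ 0.2  0.1 -0. ]
```

Emit:
play_rows --moves '[60,30,10,0,0,0,0,60,75,26,0,0,0,0,60,125,43,0,0,0,0,60,175,60,5,0,0,0,60,225,77,10,0,0,0,60,270,93,15,0,0,0,60,300,103,17,0,0,0,60,316,109,17,0,0,0,60,316,109,17,0,0,0,60,316,109,17,0,0,0]'

```text
clock: 9.12
position: [0.5262, -0.0017, 0.1787]
tcp_rot: [-3.141, 0.001, 1.516]
force: [0.9, -1.1, 0.1]
grip_width: 0.06
grasp_force: 0.0
```

```bash
python3 go.py .528 0 .070 87; python3 - <<'E'
from h import *
t=optics.read_camera('top')[:,:,::-1]
cv2.imwrite('pics/w3.png',optics.read_camera('wrist')[:,:,::-1])
E
```

```text
t 9.12 p [ 0.5262 -0.0017  0.1787] rpy [-1.799e+02  1.000e-01  8.690e+01] F [ 0.9 -1.1  0.1] w 0.06 g 0.0 q7 -0.13
(0.528, 0.0, 0.07, 87.0) -> [  2.    1.9 108.6] [-0.1  0.1 -0.1]
```

View pics/w3.png

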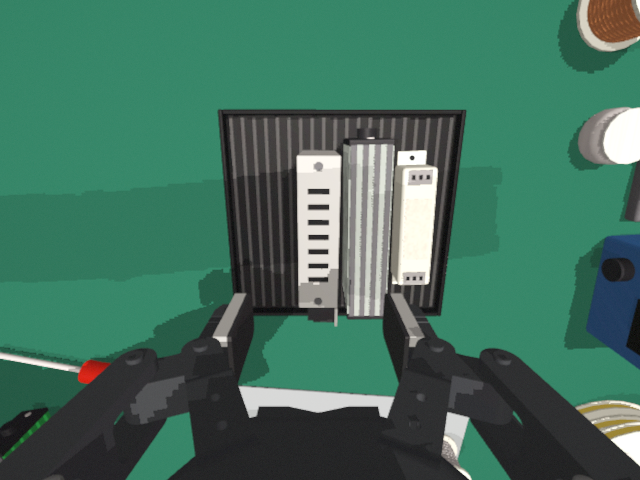

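Medium's top is centred at (319,230) between the fingers, and finned and driver are undisturbed at (367,230) and (413,225). Descending.

Emit:
play_rows --moves '[60,1,1,30,0,0,0,60,2,2,60,0,0,0,60,2,2,85,0,0,0,60,2,2,100,0,0,0,60,2,2,107.5,0,0,0,60,2,2,107.5,0,0,0,10,2,2,107.5,0,0,0,10,2,2,107.5,0,0,0,10,2,2,107.5,0,0,0,10,2,2,107.5,0,0,0]' --newtons 70

```text
clock: 10.48
position: [0.529, 0.0023, 0.0722]
tcp_rot: [3.141, -0.0, 1.518]
force: [-1.2, -0.6, 5.3]
grip_width: 0.0284
grasp_force: 69.1
```

Emit:
play_rows --moves '[10,0,0,0,0,0,0,10,0,0,0,0,0,0]'

```text
clock: 10.72
position: [0.529, 0.0023, 0.0723]
tcp_rot: [3.141, -0.0, 1.518]
force: [-1.0, 0.1, 6.0]
grip_width: 0.0283
grasp_force: 69.1
```

```bash
python3 go.py .528 0 .13 87 .48 -.32 .13 87
```

```text
t 10.72 p [0.529  0.0023 0.0723] rpy [180.  -0.  87.] F [-1.   0.1  6. ] w 0.0283 g 69.1 q7 -0.14
(0.528, 0.0, 0.13, 87.0) -> [ -2.4  -0.9 -57.7] [ 0. -0. -0.]
(0.48, -0.32, 0.13, 87.0) -> [-324.5  -32.   -57.8] [ 0. -0. -0.]
```

Emit:
play_rows --moves '[10,0,0,-5,0,0,0,10,0,0,-18,0,0,0,10,0,0,-35,0,0,0,10,0,0,-50,0,0,0,10,0,0,-58,0,0,0,10,0,0,-58,0,0,0]'

```text
clock: 11.48
position: [0.5294, 0.0023, 0.1299]
tcp_rot: [3.14, -0.0, 1.518]
force: [-0.1, -0.6, -2.5]
grip_width: 0.0283
grasp_force: 69.3
```

Emit:
play_rows --moves '[10,-18,-2,0,0,0,0,10,-54,-5,0,0,0,0,10,-97,-9,0,0,0,0,10,-142,-14,0,0,0,0,10,-187,-18,0,0,0,0,10,-231,-22,0,0,0,0,10,-269,-26,0,0,0,0,10,-299,-28,0,0,0,0,10,-317,-30,0,0,0,0,10,-324,-30,0,0,0,0]'

```text
clock: 12.72
position: [0.4808, -0.3209, 0.1288]
tcp_rot: [-3.14, -0.0, 1.516]
force: [-0.1, -0.6, -3.1]
grip_width: 0.0286
grasp_force: 69.3
```

```bash
python3 go.py .482 -.32 .0725 87
```

```text
t 12.72 p [ 0.4808 -0.3209  0.1288] rpy [-179.9   -0.    86.9] F [-0.1 -0.6 -3.1] w 0.0286 g 69.3 q7 0.35
(0.482, -0.32, 0.0725, 87.0) -> [ 1.   1.2 56.2] [-0.1 -0.  -0.1]
```

Emit:
play_rows --moves '[10,1,1,15,0,0,0,10,1,1,30,0,0,0,10,1,1,42,0,0,0,10,1,1,50,0,0,0,10,1,1,54,0,0,0,10,1,1,56,0,0,0,10,1,1,57.5,0,0,0,10,1,1,58,0,0,0,10,1,1,58,0,0,0]'

```text
clock: 13.85
position: [0.4833, -0.3189, 0.0723]
tcp_rot: [3.141, 0.0, 1.518]
force: [-0.1, 1.2, 6.5]
grip_width: 0.0286
grasp_force: 70.2
```

Emit:
play_rows --moves '[36,0,0,-0.5,0,0,0,46,0,0,-0.5,0,0,0,54,0,0,-0.5,0,0,0,54,0,0,-0.5,0,0,0,54,0,0,-10,0,0,0,54,0,0,-40,0,0,0,54,0,0,-80,0,0,0,54,0,0,-110,0,0,0,54,0,0,-110,0,0,0]'

```text
clock: 14.98
position: [0.4848, -0.3197, 0.1843]
tcp_rot: [3.136, 0.003, 1.518]
force: [1.5, -0.2, -0.5]
grip_width: 0.0539
grasp_force: 0.0
```

```bash
python3 go.py .567 -.003 .17 87 .567 -.003 .045 87
```

```text
t 14.97 p [ 0.4848 -0.3197  0.1843] rpy [179.7   0.2  87. ] F [ 1.5 -0.2 -0.5] w 0.0539 g 0.0 q7 0.36
(0.567, -0.003, 0.17, 87.0) -> [320.6  65.4  13.8] [ 0.3  0.2 -0. ]
(0.567, -0.003, 0.045, 87.0) -> [321.   64.7 138.8] [ 0.3  0.2 -0. ]
```

Emit:
play_rows --moves '[54,30,6,0,0,0,0,54,75,15,0,0,0,0,54,125,25,0,0,0,0,54,175,36,5,0,0,0,54,225,46,10,0,0,0,54,270,55,12,0,0,0,54,303,62,14,0,0,0,54,321,65,14,0,0,0,54,321,65,14,0,0,0,54,321,65,14,0,0,0]'

```text
clock: 16.23
position: [0.5643, -0.004, 0.1672]
tcp_rot: [-3.141, 0.002, 1.516]
force: [-0.1, -1.1, 0.9]
grip_width: 0.0535
grasp_force: 0.0
```

```bash
python3 go.py .567 -.003 .045 87; python3 - <<'E'
from h import *
import pickle
pickle.dump(optics.calibration('wrist'),open('w4.pkl','wb'))
cv2.imwrite('pics/w4.png',optics.read_camera('wrist')[:,:,::-1])
E
```

```text
t 16.23 p [ 0.5643 -0.004   0.1672] rpy [-1.80e+02  1.00e-01  8.68e+01] F [-0.1 -1.1  0.9] w 0.0535 g 0.0 q7 -0.16
(0.567, -0.003, 0.045, 87.0) -> [  1.3   2.7 122.2] [-0.   0.1 -0.2]
```

View pics/w4.png

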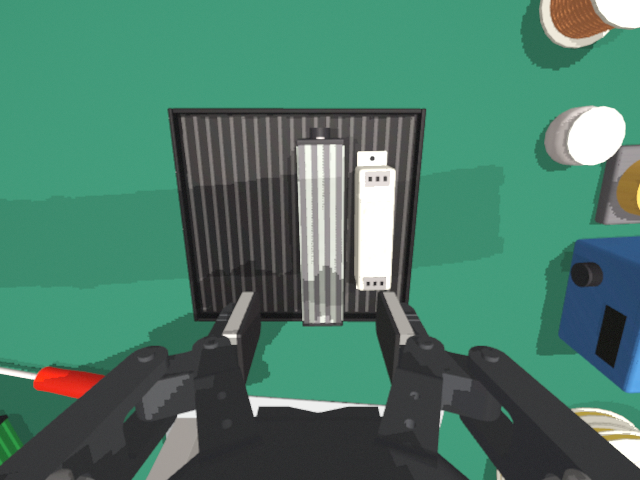

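```bash
python3 - <<'E'
from h import *
import pickle; c=pickle.load(open('w4.pkl','rb'))
for n,pts,z in [('fin',[(297,142),(344,142),(342,324),(303,324)],.065),('drv',[(358,168),(394,168),(390,290),(357,290)],.037),('rack',[(169,110),(425,110),(410,320),(194,320)],.014)]:
    W=np.array([pix2w('wrist',p,z,c)[:2] for p in pts]);print(n,W.mean(0).round(4),[np.linalg.norm(W[(i+1)%4]-W[i]).round(3) for i in range(4)])
E
```

```text
fin [ 0.5668 -0.0042] [np.float64(0.033), np.float64(0.146), np.float64(0.033), np.float64(0.146)]
drv [ 0.612  -0.0081] [np.float64(0.029), np.float64(0.108), np.float64(0.03), np.float64(0.107)]
rack [ 0.5474 -0.0042] [np.float64(0.211), np.float64(0.197), np.float64(0.217), np.float64(0.196)]
```

Finned sits at (.567,−.004), with measured sizes matching. The fingers straddle it at (320,230), and the driver is clear.

Emit:
play_rows --moves '[54,1,2,30,0,0,0,54,1,3,60,0,0,0,54,1,3,90,0,0,0,54,1,3,108,0,0,0,54,1,3,118,0,0,0,54,1,3,123.5,0,0,0,54,1,3,123.5,0,0,0,10,1,3,123.5,0,0,0,10,1,3,123.5,0,0,0,10,1,3,123.5,0,0,0]' --newtons 70

```text
clock: 17.52
position: [0.5681, -0.0007, 0.0447]
tcp_rot: [3.141, -0.0, 1.519]
force: [-1.8, -0.2, 6.1]
grip_width: 0.0325
grasp_force: 69.9
```

Emit:
play_rows --moves '[10,0,0,0,0,0,0,10,0,0,0,0,0,0,10,0,0,0,0,0,0]'

```text
clock: 17.9
position: [0.5681, -0.0007, 0.0447]
tcp_rot: [3.141, -0.0, 1.519]
force: [-2.1, 0.3, 5.3]
grip_width: 0.0327
grasp_force: 69.9
```

```bash
python3 go.py .558 -.33 .10 87
```

```text
t 17.9 p [ 0.5681 -0.0007  0.0447] rpy [179.9  -0.   87. ] F [-2.1  0.3  5.3] w 0.0327 g 69.9 q7 -0.18
(0.558, -0.33, 0.1, 87.0) -> [-329.4    7.1  -55.3] [ 0.1 -0.   0. ]
```

Emit:
play_rows --moves '[10,0,0,-5,0,0,0,10,0,0,-18,0,0,0,10,0,0,-35,0,0,0,10,0,0,-50,0,0,0,10,0,0,-58,0,0,0,10,0,0,-58,0,0,0]'

```text
clock: 18.65
position: [0.5683, -0.0007, 0.1026]
tcp_rot: [3.14, -0.0, 1.518]
force: [-0.5, -0.4, -3.4]
grip_width: 0.0326
grasp_force: 70.0
```

Emit:
play_rows --moves '[10,-18,0,0,0,0,0,10,-54,1,0,0,0,0,10,-97,2,0,0,0,0,10,-142,3,0,0,0,0,10,-187,4,0,0,0,0,10,-231,5,0,0,0,0,10,-270,6,0,0,0,0,10,-302,7,0,0,0,0,10,-322,7,0,0,0,0,10,-329,7,0,0,0,0]'

```text
clock: 19.9
position: [0.5563, -0.3315, 0.1011]
tcp_rot: [-3.14, 0.0, 1.516]
force: [0.2, 0.2, -4.7]
grip_width: 0.0328
grasp_force: 70.0
```

```bash
python3 go.py .559 -.33 .045 87
```

```text
t 19.9 p [ 0.5563 -0.3315  0.1011] rpy [-179.9    0.    86.9] F [ 0.2  0.2 -4.7] w 0.0328 g 70.0 q7 0.29
(0.559, -0.33, 0.045, 87.0) -> [ 1.6  2.7 56.1] [-0.1  0.  -0.1]
```

Emit:
play_rows --moves '[10,1,1,15,0,0,0,10,1,2,30,0,0,0,10,1,2,42,0,0,0,10,1,2,50,0,0,0,10,1,2,54,0,0,0,10,1,2,56,0,0,0,10,1,2,57.5,0,0,0,10,1,2,58,0,0,0,10,1,2,58,0,0,0]'

```text
clock: 21.02
position: [0.56, -0.3289, 0.0448]
tcp_rot: [3.141, 0.0, 1.518]
force: [-2.6, 1.3, 6.0]
grip_width: 0.0323
grasp_force: 71.1
```

Touching down. Release and go above the driver.

Emit:
play_rows --moves '[38,0,0,-0.5,0,0,0,46,0,0,-0.5,0,0,0,50,0,0,-0.5,0,0,0,50,0,0,-0.5,0,0,0,50,0,0,-10,0,0,0,50,0,0,-40,0,0,0,50,0,0,-80,0,0,0,50,0,0,-110,0,0,0,50,0,0,-110,0,0,0]'

```text
clock: 22.15
position: [0.5617, -0.3298, 0.1573]
tcp_rot: [3.136, 0.003, 1.518]
force: [0.3, -0.7, 0.1]
grip_width: 0.0497
grasp_force: 0.0
```

```bash
python3 go.py .612 -.008 .13 87 ;python3 - <<'E'
from h import *
t=optics.read_camera('top')[:,:,::-1]
cv2.imwrite('pics/t5.png',cv2.resize(t[140:310,280:500],None,fx=3.4,fy=3.4,interpolation=cv2.INTER_CUBIC))
E
```

```text
t 22.15 p [ 0.5617 -0.3298  0.1573] rpy [1.797e+02 1.000e-01 8.700e+01] F [ 0.3 -0.7  0.1] w 0.0497 g 0.0 q7 0.3
(0.612, -0.008, 0.13, 87.0) -> [324.1  33.2  26.6] [ 0.3  0.1 -0. ]
```

View pics/t5.png

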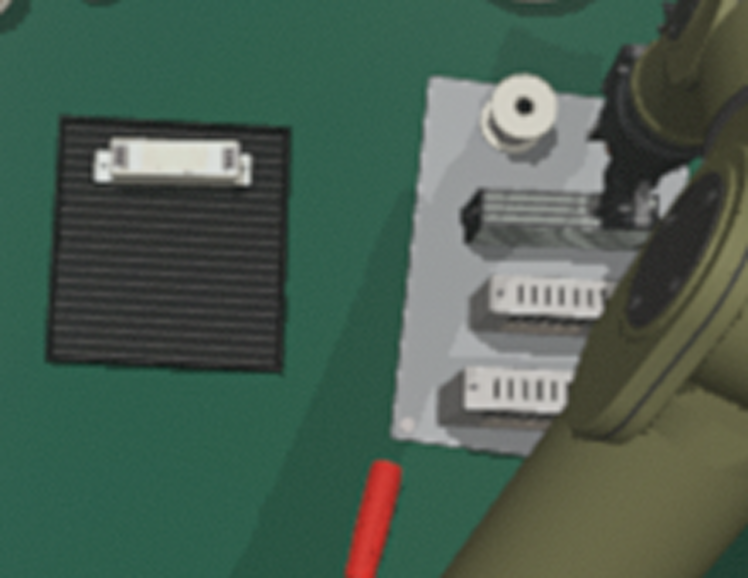

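All three units stand upright on the mat in rows (565,215), (550,305), (515,395). The spool is untouched at (520,105), and the driver is alone at the back of the rack (175,160).

Emit:
play_rows --moves '[46,30,3,0,0,0,0,46,75,8,0,0,0,0,46,125,13,0,0,0,0,46,175,18,0,0,0,0,46,225,23,10,0,0,0,46,270,28,18,0,0,0,46,305,31,25,0,0,0,46,324,33,26,0,0,0,46,324,33,26,0,0,0,46,324,33,26,0,0,0]' --newtons 50

```text
clock: 23.45
position: [0.6094, -0.0097, 0.1278]
tcp_rot: [-3.141, 0.002, 1.516]
force: [-0.2, -0.3, -0.0]
grip_width: 0.046
grasp_force: 0.0
```

```bash
python3 go.py .612 -.008 .018 87
```

```text
t 23.45 p [ 0.6094 -0.0097  0.1278] rpy [-1.80e+02  1.00e-01  8.68e+01] F [-0.2 -0.3 -0. ] w 0.046 g 0.0 q7 -0.18
(0.612, -0.008, 0.018, 87.0) -> [  2.    2.5 109.8] [-0.   0.1 -0.2]
```

Emit:
play_rows --moves '[46,1,2,30,0,0,0,46,1,2,60,0,0,0,46,1,2,85,0,0,0,46,1,2,100,0,0,0,46,1,2,106,0,0,0,46,1,2,109.5,0,0,0,46,1,2,109.5,0,0,0,10,1,2,109.5,0,0,0,10,1,2,109.5,0,0,0,10,1,2,109.5,0,0,0]'

```text
clock: 24.7
position: [0.6125, -0.006, 0.0192]
tcp_rot: [3.14, -0.0, 1.518]
force: [-0.5, 0.2, 6.3]
grip_width: 0.0285
grasp_force: 51.3
```

Emit:
play_rows --moves '[10,0,0,0,0,0,0,10,0,0,0,0,0,0,10,0,0,0,0,0,0]'

```text
clock: 25.08
position: [0.6125, -0.0059, 0.0192]
tcp_rot: [3.14, -0.0, 1.519]
force: [-0.6, -0.5, 6.7]
grip_width: 0.0292
grasp_force: 51.3
```

```bash
python3 go.py .5275 .3415 .08 174.6 .5275 .3415 .018 174.6; python3 - <<'E'
from h import *
t=optics.read_camera('wrist')[:,:,::-1]
cv2.imwrite('pics/w6.png',t)
E
```

```text
t 25.07 p [ 0.6125 -0.0059  0.0192] rpy [179.9  -0.   87. ] F [-0.6 -0.5  6.7] w 0.0292 g 51.3 q7 -0.19
(0.5275, 0.3415, 0.08, 174.6) -> [ 342.5 -102.9  -60.9] [  0.1   0.1 -87.6]
(0.5275, 0.3415, 0.018, 174.6) -> [ 342.5 -103.1    1.1] [  0.1   0.1 -87.6]
```

View pics/w6.png

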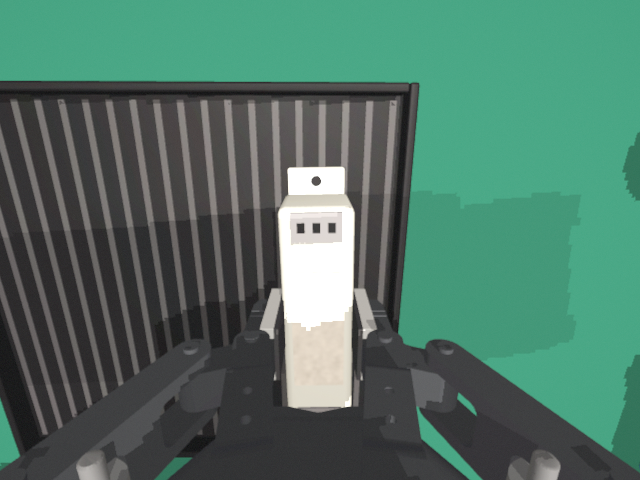

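Driver is firmly gripped at its middle (318,300) and upright. Lift it and carry it to the lamp with a quarter turn.

Emit:
play_rows --moves '[10,0,0,-5,0,0,0,10,0,0,-18,0,0,0,10,0,0,-35,0,0,0,10,0,0,-50,0,0,0,10,0,0,-60,0,0,0,10,0,0,-60,0,0,0]'

```text
clock: 25.88
position: [0.6124, -0.0061, 0.0794]
tcp_rot: [3.14, -0.0, 1.518]
force: [-0.8, 0.4, -1.9]
grip_width: 0.0289
grasp_force: 50.5
```

Emit:
play_rows --moves '[10,25,-7,0,0,0,-6,10,65,-19,0,0,0,-15,10,105,-32,0,0,0,-25,10,145,-44,0,0,0,-35,10,185,-56,0,0,0,-45,10,225,-68,0,0,0,-55,10,265,-80,0,0,0,-65,10,300,-91,0,0,0,-75,10,330,-101,0,0,0,-83,10,342,-105,0,0,0,-87.6]'

```text
clock: 27.12
position: [0.5216, 0.3454, 0.0778]
tcp_rot: [3.139, -0.003, 3.058]
force: [0.3, -0.4, -1.6]
grip_width: 0.029
grasp_force: 50.4
```

Emit:
play_rows --moves '[10,0,0,0,0,0,0,10,0,0,0,0,0,0,10,0,0,0,0,0,0]'

```text
clock: 27.5
position: [0.525, 0.3398, 0.0781]
tcp_rot: [-3.14, 0.0, 3.046]
force: [0.3, -0.7, -0.9]
grip_width: 0.0288
grasp_force: 50.4
```

```bash
python3 go.py .5255 .3415 .019 174.6; python3 - <<'E'
from h import *
import pickle
pickle.dump(optics.calibration('wrist'),open('w7.pkl','wb'))
t=optics.read_camera('wrist')[:,:,::-1]
cv2.imwrite('pics/w7.png',t)
E
```

```text
t 27.5 p [0.525  0.3398 0.0781] rpy [-179.9    0.   174.5] F [ 0.3 -0.7 -0.9] w 0.0288 g 50.4 q7 0.39
(0.5255, 0.3415, 0.019, 174.6) -> [-0.3  1.8 59.1] [-0.1  0.  -0.1]
```

View pics/w7.png

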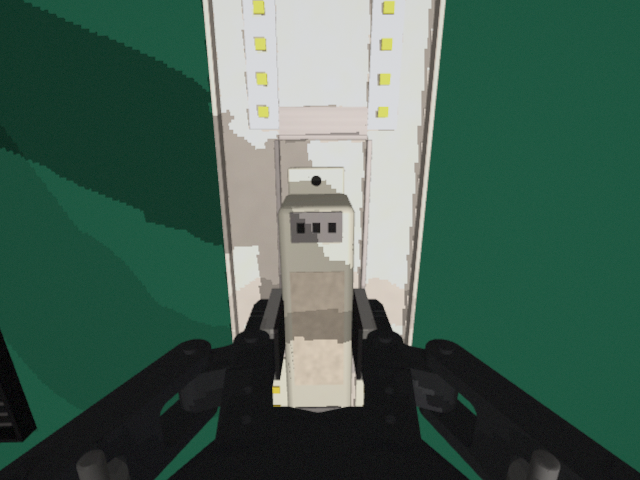

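The wrist view shows the driver held above the seat. The seat's near end rib spans (278,137)–(369,137), and the driver ear ends at (316,168). I'll compare the numbers.

```bash
python3 - <<'E'
from h import *
import pickle; c=pickle.load(open('w7.pkl','rb'))
P=lambda u,v,z:pix2w('wrist',(u,v),z,c)[:2]
a=(P(278,138,.005)+P(369,138,.005))/2; d=np.array([np.cos(np.radians(-5.4)),np.sin(np.radians(-5.4))])
print('rib end',a, 'width',np.linalg.norm(P(278,138,.005)-P(369,138,.005)),'seat centre (rib at 77..79.5)',a+.0785*d)
b=(P(215,100,.012)+P(437,100,.012))/2; n=np.array([-d[1],d[0]]);print('lamp mid lateral',b@n,'seat lateral',a@n,'top-cam lateral',np.array([.5275,.3415])@n,'tcp target lateral',np.array([.5255,.3415])@n)
e=P(316,168,.078-.019+.003+.004); print('ear end',e,'drv centre',e+.066*d)
E
```

```text
rib end [0.44977344 0.35056447] width 0.05616983520275704 seat centre (rib at 77..79.5) [0.52792505 0.34317697]
lamp mid lateral 0.39258614657980945 seat lateral 0.3913360710528688 top-cam lateral 0.38962654618746817 tcp target lateral 0.38943832956083113
ear end [0.46183514 0.34507854] drv centre [0.52754223 0.33886739]
```

Emit:
play_rows --moves '[10,0,1,15,0,0,0,10,0,3,30,0,0,0,10,0,3,42,0,0,0,10,0,3,50,0,0,0,10,0,3,54,0,0,0,10,0,3,57,0,0,0,10,0,3,59,0,0,0,10,0,3,60,0,0,0,10,0,3,60,0,0,0]'

```text
clock: 28.68
position: [0.5252, 0.3441, 0.0193]
tcp_rot: [3.141, 0.001, 3.047]
force: [-0.8, -2.1, 4.4]
grip_width: 0.0286
grasp_force: 51.1
```

Emit:
play_rows --moves '[34,0,0,0,0,0,0,42,0,0,-0.5,0,0,0,46,0,0,-0.5,0,0,0,46,0,0,-0.5,0,0,0,46,0,0,-10,0,0,0,46,0,0,-40,0,0,0,46,0,0,-80,0,0,0,46,0,0,-130,0,0,0,46,0,0,-150,0,0,0,46,0,0,-150,0,0,0]'

```text
clock: 29.92
position: [0.526, 0.3448, 0.1706]
tcp_rot: [3.139, 0.003, 3.047]
force: [-0.6, 0.3, -0.6]
grip_width: 0.0459
grasp_force: 0.0
```

```bash
python3 go.py .56 -.329 .165 87; python3 - <<'E'
from h import *
import pickle
pickle.dump(optics.calibration('wrist'),open('w8.pkl','wb'))
t=optics.read_camera('wrist')[:,:,::-1]
cv2.imwrite('pics/w8.png',t)
E
```

```text
t 29.93 p [0.526  0.3448 0.1706] rpy [179.8   0.2 174.6] F [-0.6  0.3 -0.6] w 0.0459 g 0.0 q7 0.45
(0.56, -0.329, 0.165, 87.0) -> [ -97.4 -667.6    3.8] [ 0.3  0.  87.6]
```

View pics/w8.png

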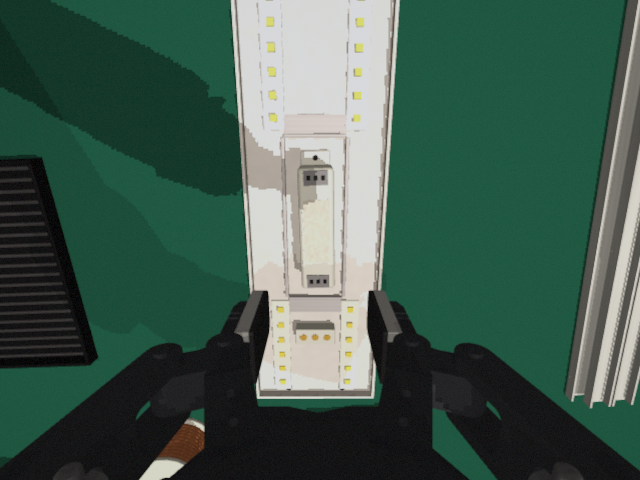

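Driver sits upright centred in the seat (316,225), ribs at 283–346 px. Now back to the mat for the finned unit.

Emit:
play_rows --moves '[50,-5,-30,0,0,0,7,50,-10,-70,0,0,0,16,50,-16,-115,0,0,0,26,50,-23,-160,0,0,0,36,50,-30,-205,0,0,0,46,50,-37,-250,0,0,0,56,50,-43,-295,0,0,0,66,50,-50,-340,0,0,0,76,50,-56,-385,0,0,0,84,50,-62,-425,0,0,0,87.6]' --newtons 70

```text
clock: 31.22
position: [0.5454, -0.0869, 0.1668]
tcp_rot: [-3.138, 0.001, 1.515]
force: [0.5, 0.3, 0.8]
grip_width: 0.05
grasp_force: 0.0
```

```bash
python3 go.py .56 -.329 .165 87
```

```text
t 31.23 p [ 0.5454 -0.0869  0.1668] rpy [-179.8    0.    86.8] F [0.5 0.3 0.8] w 0.05 g 0.0 q7 -0.07
(0.56, -0.329, 0.165, 87.0) -> [-241.    28.     1.9] [-0.2  0.  -0.2]
```

Emit:
play_rows --moves '[50,-40,5,0,0,0,0,50,-85,10,0,0,0,0,50,-130,16,0,0,0,0,50,-175,22,0,0,0,0,50,-215,26,0,0,0,0,50,-235,27,0,0,0,0,50,-241,28,0,0,0,0,50,-241,28,0,0,0,0,50,-241,28,0,0,0,0]'

```text
clock: 32.35
position: [0.5626, -0.3247, 0.1682]
tcp_rot: [-3.141, -0.002, 1.521]
force: [0.0, 0.4, -0.2]
grip_width: 0.05
grasp_force: 0.0
```

```bash
python3 go.py .56 -.329 .0445 87
```

```text
t 32.35 p [ 0.5626 -0.3247  0.1682] rpy [-1.80e+02 -1.00e-01  8.72e+01] F [ 0.   0.4 -0.2] w 0.05 g 0.0 q7 0.3
(0.56, -0.329, 0.0445, 87.0) -> [ -4.6  -2.4 123.7] [-0.  -0.1  0.2]
```

Emit:
play_rows --moves '[50,-2,-1,30,0,0,0,50,-4.5,-2.5,60,0,0,0.2,50,-4.5,-2.5,90,0,0,0.2,50,-4.5,-2.5,108,0,0,0.2,50,-4.5,-2.5,118,0,0,0.2,50,-4.5,-2.5,123,0,0,0.2,50,-4.5,-2.5,123,0,0,0.2]'

```text
clock: 33.22
position: [0.5597, -0.3316, 0.0456]
tcp_rot: [3.141, 0.0, 1.515]
force: [-0.2, 0.1, 0.4]
grip_width: 0.05
grasp_force: 0.0
```

Emit:
play_rows --moves '[10,0,0,0,0,0,0,10,0,0,0,0,0,0,10,0,0,0,0,0,0,10,0,0,0,0,0,0,10,0,0,0,0,0,0]'

```text
clock: 33.85
position: [0.5598, -0.3318, 0.0464]
tcp_rot: [3.14, 0.001, 1.515]
force: [-1.0, 0.2, 5.7]
grip_width: 0.0326
grasp_force: 70.7
```

```bash
python3 go.py .568 -.0007 .1 87
```

```text
t 33.85 p [ 0.5598 -0.3318  0.0464] rpy [179.9   0.   86.8] F [-1.   0.2  5.7] w 0.0326 g 70.7 q7 0.28
(0.568, -0.0007, 0.1, 87.0) -> [331.  -10.3 -53.8] [ 0.1  0.  -0.2]
```

Emit:
play_rows --moves '[10,0,0,-5,0,0,0,10,0,0,-18,0,0,0,10,0,0,-35,0,0,0,10,0,0,-50,0,0,0,10,0,0,-58,0,0,0,10,0,0,-58,0,0,0]'

```text
clock: 34.6
position: [0.5598, -0.3317, 0.1042]
tcp_rot: [3.14, 0.001, 1.515]
force: [0.6, -0.1, -4.2]
grip_width: 0.0323
grasp_force: 69.8
```

Emit:
play_rows --moves '[10,18,-1,0,0,0,0,10,54,-2,0,0,0,0,10,97,-3,0,0,0,0,10,142,-4,0,0,0,0,10,187,-6,0,0,0,0,10,231,-7,0,0,0,0,10,270,-8,0,0,0,0,10,302,-9,0,0,0,0,10,322,-10,0,0,0,0,10,328,-10,0,0,0,-0.2]'

```text
clock: 35.85
position: [0.5667, 0.0001, 0.1028]
tcp_rot: [-3.14, -0.002, 1.523]
force: [0.2, -0.5, -3.7]
grip_width: 0.0325
grasp_force: 69.9
```

Emit:
play_rows --moves '[10,0,0,0,0,0,0,10,0,0,0,0,0,0,10,0,0,0,0,0,0]'

```text
clock: 36.22
position: [0.5676, -0.0048, 0.1032]
tcp_rot: [-3.142, 0.001, 1.517]
force: [-0.3, 0.8, -2.9]
grip_width: 0.0323
grasp_force: 69.9
```

```bash
python3 go.py .568 -.0036 .0464 87
```

```text
t 36.23 p [ 0.5676 -0.0048  0.1032] rpy [-180.     0.    86.9] F [-0.3  0.8 -2.9] w 0.0323 g 69.9 q7 -0.17
(0.568, -0.0036, 0.0464, 87.0) -> [ 1.2  0.4 56.8] [-0.   0.  -0.1]
```

Emit:
play_rows --moves '[10,1,0,15,0,0,0,10,1,0,30,0,0,0,10,1,0,42,0,0,0,10,1,0,50,0,0,0,10,1,0,54,0,0,0,10,1,0,56,0,0,0,10,1,0,57.5,0,0,0,10,1,0,58,0,0,0,10,1,0,58,0,0,0]'

```text
clock: 37.35
position: [0.568, -0.0024, 0.0464]
tcp_rot: [3.141, -0.0, 1.518]
force: [-2.3, -0.6, 6.3]
grip_width: 0.0325
grasp_force: 70.9
```

Emit:
play_rows --moves '[38,0,0,-0.5,0,0,0,46,0,0,-0.5,0,0,0,52,0,0,-0.5,0,0,0,52,0,0,-0.5,0,0,0,52,0,0,-10,0,0,0,52,0,0,-40,0,0,0,52,0,0,-80,0,0,0,52,0,0,-120,0,0,0,52,0,0,-130,0,0,0,52,0,0,-130,0,0,0]'

```text
clock: 38.6
position: [0.5679, -0.0024, 0.1759]
tcp_rot: [3.14, -0.0, 1.518]
force: [-0.1, 0.2, 0.5]
grip_width: 0.0518
grasp_force: 0.0
```

```bash
python3 go.py .4833 -.3189 .175 87
```

```text
t 38.6 p [ 0.5679 -0.0024  0.1759] rpy [179.9  -0.   87. ] F [-0.1  0.2  0.5] w 0.0518 g 0.0 q7 -0.17
(0.4833, -0.3189, 0.175, 87.0) -> [-320.5  -67.9    0.8] [ 0.1 -0.   0. ]
```

Emit:
play_rows --moves '[52,-25,-5,0,0,0,0,52,-70,-15,0,0,0,0,52,-120,-25,0,0,0,0,52,-170,-36,0,0,0,0,52,-220,-46,0,0,0,0,52,-265,-56,0,0,0,0,52,-300,-63,0,0,0,0,52,-320,-68,0,0,0,0,52,-320,-68,0,0,0,0,52,-320,-68,0,0,0,0]'

```text
clock: 39.85
position: [0.4838, -0.316, 0.1749]
tcp_rot: [-3.141, -0.002, 1.521]
force: [1.1, 0.9, -0.1]
grip_width: 0.0516
grasp_force: 0.0
```

```bash
python3 go.py .4833 -.3189 .070 87
```

```text
t 39.85 p [ 0.4838 -0.316   0.1749] rpy [-1.80e+02 -1.00e-01  8.72e+01] F [ 1.1  0.9 -0.1] w 0.0516 g 0.0 q7 0.35
(0.4833, -0.3189, 0.07, 87.0) -> [ -3.1  -0.4 104.9] [-0.  -0.1  0.2]
```

Emit:
play_rows --moves '[52,0,0,30,0,0,0,52,0,0,60,0,0,0,52,0,0,85,0,0,0,52,0,0,98,0,0,0,52,0,0,104,0,0,0,52,0,0,104,0,0,0,10,0,0,104,0,0,0,10,0,0,104,0,0,0,10,0,0,104,0,0,0,10,0,0,104,0,0,0]'

```text
clock: 41.1
position: [0.4831, -0.3187, 0.0723]
tcp_rot: [3.141, 0.001, 1.518]
force: [-2.0, 0.1, 5.3]
grip_width: 0.0285
grasp_force: 69.4
```

Emit:
play_rows --moves '[10,0,0,0,0,0,0,10,0,0,0,0,0,0]'

```text
clock: 41.35
position: [0.4831, -0.3187, 0.0723]
tcp_rot: [3.141, 0.0, 1.518]
force: [-1.4, 1.2, 5.6]
grip_width: 0.0282
grasp_force: 69.4
```

```bash
python3 go.py .529 .0023 .13 87
```

```text
t 41.35 p [ 0.4831 -0.3187  0.0723] rpy [180.   0.  87.] F [-1.4  1.2  5.6] w 0.0282 g 69.4 q7 0.32
(0.529, 0.0023, 0.13, 87.0) -> [322.9  28.9 -57.8] [ 0.  0. -0.]
```

Emit:
play_rows --moves '[10,0,0,-5,0,0,0,10,0,0,-18,0,0,0,10,0,0,-36,0,0,0,10,0,0,-56,0,0,0,10,0,0,-70,0,0,0,10,0,0,-70,0,0,0]'

```text
clock: 42.1
position: [0.4839, -0.3189, 0.1428]
tcp_rot: [3.139, 0.001, 1.518]
force: [0.4, -0.3, -3.2]
grip_width: 0.0285
grasp_force: 69.3
```

Emit:
play_rows --moves '[10,18,2,0,0,0,0,10,54,5,0,0,0,0,10,97,8,0,0,0,0,10,142,12,0,0,0,0,10,187,16,0,0,0,0,10,231,20,0,0,0,0,10,268,24,0,0,0,0,10,298,27,0,0,0,0,10,316,28,0,0,0,0,10,323,29,0,0,0,0]'

```text
clock: 43.35
position: [0.5283, 0.0041, 0.1409]
tcp_rot: [-3.14, -0.0, 1.52]
force: [-0.4, -0.5, -2.7]
grip_width: 0.0286
grasp_force: 69.2
```

Emit:
play_rows --moves '[10,0,0,0,0,0,0,10,0,0,0,0,0,0,10,0,0,0,0,0,0]'

```text
clock: 43.72
position: [0.5288, 0.0013, 0.1413]
tcp_rot: [3.142, 0.001, 1.517]
force: [-0.1, -0.1, -2.7]
grip_width: 0.0285
grasp_force: 69.2
```

```bash
python3 go.py .529 .0023 .0723 87
```

```text
t 43.73 p [0.5288 0.0013 0.1413] rpy [180.    0.   86.9] F [-0.1 -0.1 -2.7] w 0.0285 g 69.2 q7 -0.16
(0.529, 0.0023, 0.0723, 87.0) -> [ 1.   0.1 69. ] [ 0.   0.  -0.1]
```

Emit:
play_rows --moves '[10,1,0,18,0,0,0,10,1,0,36,0,0,0,10,1,0,50,0,0,0,10,1,0,60,0,0,0,10,1,0,66,0,0,0,10,1,0,68.5,0,0,0,10,1,0,69.5,0,0,0,10,1,0,70.3,0,0,0,10,1,0,70.3,0,0,0]'

```text
clock: 44.85
position: [0.529, 0.0037, 0.0723]
tcp_rot: [3.141, -0.0, 1.518]
force: [-2.4, 0.9, 7.6]
grip_width: 0.0285
grasp_force: 70.6
```

Emit:
play_rows --moves '[38,0,0,-0.5,0,0,0,46,0,0,-0.5,0,0,0,54,0,0,-0.5,0,0,0,54,0,0,-0.5,0,0,0,54,0,0,-10,0,0,0,54,0,0,-40,0,0,0,54,0,0,-80,0,0,0,54,0,0,-110,0,0,0,54,0,0,-120,0,0,0,54,0,0,-120,0,0,0]' --newtons 80

```text
clock: 46.1
position: [0.5291, 0.0036, 0.1913]
tcp_rot: [3.141, -0.0, 1.518]
force: [0.1, 0.5, -0.6]
grip_width: 0.0539
grasp_force: 0.0
```

```bash
python3 go.py .4016 -.3097 .19 87
```

```text
t 46.1 p [0.5291 0.0036 0.1913] rpy [179.9  -0.   87. ] F [ 0.1  0.5 -0.6] w 0.0539 g 0.0 q7 -0.16
(0.4016, -0.3097, 0.19, 87.0) -> [-319.5 -110.9    1.2] [ 0.1 -0.  -0. ]
```

Emit:
play_rows --moves '[54,-25,-9,0,0,0,0,54,-70,-24,0,0,0,0,54,-120,-42,0,0,0,0,54,-170,-59,0,0,0,0,54,-220,-76,0,0,0,0,54,-265,-92,0,0,0,0,54,-300,-104,0,0,0,0,54,-320,-111,0,0,0,0,54,-320,-111,0,0,0,0,54,-320,-111,0,0,0,0]'

```text
clock: 47.35
position: [0.4016, -0.3085, 0.1902]
tcp_rot: [-3.141, -0.002, 1.52]
force: [0.2, -1.1, -0.5]
grip_width: 0.0536
grasp_force: 0.0
```

```bash
python3 go.py .4016 -.3097 .095 87
```

```text
t 47.35 p [ 0.4016 -0.3085  0.1902] rpy [-1.799e+02 -1.000e-01  8.710e+01] F [ 0.2 -1.1 -0.5] w 0.0536 g 0.0 q7 0.42
(0.4016, -0.3097, 0.095, 87.0) -> [-1.4  0.1 95.2] [-0.1 -0.1  0.1]
```

Emit:
play_rows --moves '[54,0,0,30,0,0,0,54,0,0,60,0,0,0,54,0,0,80,0,0,0,54,0,0,90,0,0,0,54,0,0,94,0,0,0,54,0,0,94,0,0,0,10,0,0,94,0,0,0,10,0,0,94,0,0,0,10,0,0,94,0,0,0,10,0,0,94,0,0,0]'

```text
clock: 48.6
position: [0.4013, -0.3103, 0.0979]
tcp_rot: [3.141, 0.0, 1.518]
force: [-0.8, 1.2, 4.9]
grip_width: 0.0302
grasp_force: 79.6
```

Emit:
play_rows --moves '[10,0,0,0,0,0,0,10,0,0,0,0,0,0]'

```text
clock: 48.85
position: [0.4013, -0.3103, 0.0979]
tcp_rot: [3.141, 0.0, 1.518]
force: [-1.1, 1.3, 4.8]
grip_width: 0.0305
grasp_force: 79.6
```

```bash
python3 go.py .484 .0068 .155 87
```

```text
t 48.85 p [ 0.4013 -0.3103  0.0979] rpy [180.   0.  87.] F [-1.1  1.3  4.8] w 0.0305 g 79.6 q7 0.39
(0.484, 0.0068, 0.155, 87.0) -> [321.   65.9 -57.2] [ 0.  0. -0.]
```

Emit:
play_rows --moves '[10,0,0,-5,0,0,0,10,0,0,-18,0,0,0,10,0,0,-38,0,0,0,10,0,0,-62,0,0,0,10,0,0,-82,0,0,0,10,0,0,-95,0,0,0,10,0,0,-95,0,0,0]'

```text
clock: 49.72
position: [0.4017, -0.3105, 0.1928]
tcp_rot: [3.14, 0.001, 1.518]
force: [-0.2, -0.2, -6.3]
grip_width: 0.0303
grasp_force: 80.0
```

Emit:
play_rows --moves '[10,18,4,0,0,0,0,10,54,11,0,0,0,0,10,96,20,0,0,0,0,10,140,29,0,0,0,0,10,184,38,0,0,0,0,10,228,47,0,0,0,0,10,266,55,0,0,0,0,10,296,61,0,0,0,0,10,314,65,0,0,0,0,10,320,66,0,0,0,0]'

```text
clock: 50.98
position: [0.4838, 0.0074, 0.1913]
tcp_rot: [-3.14, -0.0, 1.521]
force: [-0.2, -0.6, -5.6]
grip_width: 0.0306
grasp_force: 80.0
```

Emit:
play_rows --moves '[10,0,0,0,0,0,0,10,0,0,0,0,0,0,10,0,0,0,0,0,0]'

```text
clock: 51.35
position: [0.4838, 0.0049, 0.192]
tcp_rot: [-3.141, 0.0, 1.517]
force: [0.0, -0.2, -6.3]
grip_width: 0.0305
grasp_force: 80.0
```

```bash
python3 go.py .484 .0062 .0979 87
```

```text
t 51.35 p [0.4838 0.0049 0.192 ] rpy [-180.     0.    86.9] F [ 0.  -0.2 -6.3] w 0.0305 g 80.0 q7 -0.17
(0.484, 0.0062, 0.0979, 87.0) -> [ 1.4  0.2 94.1] [-0.   0.  -0.1]
```

Emit:
play_rows --moves '[10,0.5,0,22,0,0,0,10,0.5,0,46,0,0,0,10,0.5,0,66,0,0,0,10,0.5,0,80,0,0,0,10,0.5,0,88,0,0,0,10,0.5,0,92,0,0,0,10,0.5,0,94.5,0,0,0,10,0.5,0,95.5,0,0,0,10,0.5,0,95.5,0,0,0]'

```text
clock: 52.48
position: [0.4844, 0.0065, 0.0979]
tcp_rot: [3.14, -0.0, 1.518]
force: [-1.8, 0.7, 5.8]
grip_width: 0.0302
grasp_force: 81.4
```

Touching down in place. Release and retreat up and clear of the views.

Emit:
play_rows --moves '[38,0,0,-0.5,0,0,0,46,0,0,-0.5,0,0,0,54,0,0,-0.5,0,0,0,54,0,0,-0.5,0,0,0,54,0,0,-10,0,0,0,54,0,0,-40,0,0,0,54,0,0,-80,0,0,0,54,0,0,-120,0,0,0,54,0,0,-120,0,0,0]'

```text
clock: 53.6
position: [0.4861, 0.0065, 0.2196]
tcp_rot: [3.135, -0.001, 1.518]
force: [0.4, -0.0, -1.3]
grip_width: 0.0539
grasp_force: 0.0
```

Emit:
play_rows --moves '[54,-40,-20,-10,0,0,0,54,-85,-40,-20,0,0,0,54,-130,-60,-30,0,0,0,54,-175,-70,-30,0,0,0,54,-215,-80,-30,0,0,0,54,-250,-80,-30,0,0,0,54,-250,-80,-30,0,0,0,54,-250,-80,-30,0,0,0]'

```text
clock: 54.6
position: [0.3907, -0.2381, 0.246]
tcp_rot: [-3.14, -0.001, 1.519]
force: [0.4, 1.2, 0.1]
grip_width: 0.0538
grasp_force: 0.0
```

```bash
python3 - <<'E'
from h import *
t=optics.read_camera('top')[:,:,::-1]; o=cv2.imread('pics/top0.png')
s=lambda im,a:cv2.resize(im[a[0]:a[1],a[2]:a[3]],None,fx=4.2,fy=4.2,interpolation=cv2.INTER_CUBIC)
a=(165,260,285,375)
cv2.imwrite('pics/f.png',np.hstack([s(o,a),s(t,a)])); 
b=cv2.resize(t[140:300,170:490],None,fx=2.36,fy=2.36)
cv2.imwrite('pics/f.png',np.vstack([np.hstack([s(o,a),s(t,a)])[:, :755][:210*2],cv2.resize(b,(755,190))]))
E
```

```text
(no output)
```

View pics/f.png

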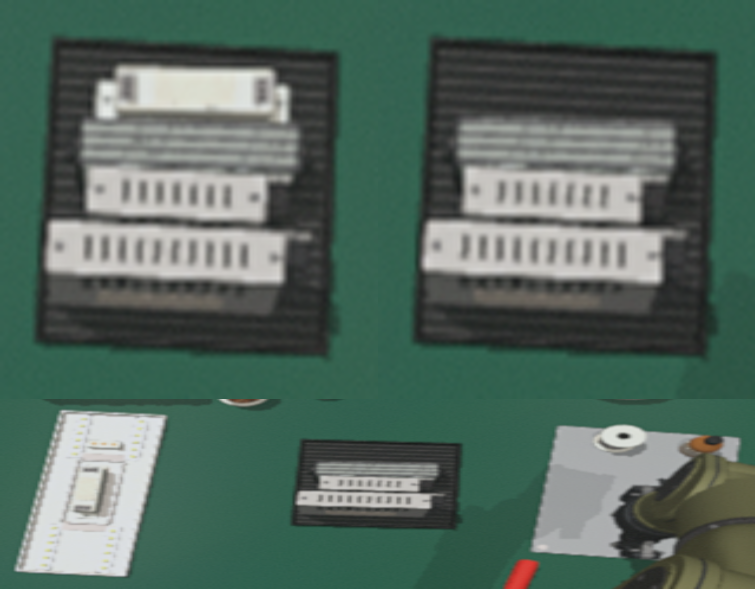

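The before and after rack views match to within a pixel (large 165→543, shifted by the 378 px panel width). The driver is in the seat at (90,490), and spool and bottle are in place. Handing in.

```bash
python3 -c "
from bench import r
print(r.close_job())"
```

```text
the job is handed in; nothing more can be done
None
```

The white driver is in the lamp's seat, the three units are back in the rack to within about a camera pixel (roughly 3 mm) of where they stood, the spool and flux bottle look unmoved in the final view, and the job was handed in at about 55 s (no verdict was returned).

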